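Lock the push-and-turn cap of the cleaner-tablet jar

TASK

Someone set the child-proof cap back on the low, wide jar of dishwasher tablets without locking it. Press the cap down by its grip bar and, while holding it down, turn it clockwise (seen from above) until the bar points at the two black ribs on the jar's shoulder; then let it come up so that it stays locked, and let go. Leave the taller jar, which is already shut, where it stands.

Things in the scene. Friction and masses are not known exactly. Their poses are not given: they have to be found in the camera images.
- jar_low: Low wide white jar to close: 92 mm across, shoulder 75 mm up, foot 104 mm; fixed. Origin: centre of underside, z up. The neck's gaps for the cap's lugs lie at its +x and -x; black ribs 8 mm wide on the shoulder, at 60 degrees clockwise (from above) of +x and opposite, show where the bar's ends point when locked. A spring in the neck pushes the cap up: 3 N at the start, 0.3 N more per mm pressed.
- cap: Grey round cap, loose and raised on the low jar: 64 mm across, 28 mm high, about 80 g; across its flat top an upright grip bar, 56 mm long (cap x), 14 wide (cap y), 23 high. Origin: centre of its lower rim, z up; flat top at z = 28 mm, bar top at 51. At the start the origin is 97 mm above the worktop and the bar lies along the jar's x within 8 degrees; locked, the origin is 90 mm above it.
- bar_mid (a point): Middle of the grip bar, on the cap's axis, 40 mm above its lower rim; axes as the cap's. Pressed 14 mm (11 to 18) below its start the cap can turn clockwise to a stop 67 degrees from the jar's x; less pressed it turns only some 15 degrees. Let up at 60 degrees (51 to 67) it stays 7 mm below its start, lugs caught, and cannot turn back. It never turns anticlockwise past 15 degrees.
- jar_tall: Bystander: taller, slimmer white jar, 80 mm across, 181 mm high in all, with the same kind of grey cap, already locked. Loose, 0.6 kg. Origin: centre of its underside. Leave it where it stands.
Things that resemble listed ones, but are neither listed nor needed, are in the scene too. What is shaped like the jar_low but green or red is not meant.

How it is judged (in metres and radians):
At the end, for the whole second after the job is handed in: The cap is let go, at rest and level on the low jar, turned at least 47 degrees from the jar's x axis, its lower rim 87.5 to 92.5 mm above the jar's underside (7 mm lower than at the start: the lugs hold it against the spring) and centred within 5 mm (z of cap in the frame of jar_low between 0.0875 and 0.0925 m and horizontal distance between cap and jar_low below 0.005 m and angle between the x axis of cap and the x axis of jar_low, either way round above 0.82 rad and angle between cap's own z axis and vertical below 0.1 rad and linear speed of cap below 0.02 m/s); the robot touches nothing.
It fails at once if the taller jar is moved more than 20 mm (distance of jar_tall from where it was at the start of the episode above 0.02 m).
It also fails if it takes over 32 s, if anything falls off the work surface, if the arm or the gripper's body presses on something with over 40 N, if the wrist force passes 120 N, or if a joint passes its speed limit or range.

ROBOT

A 6-joint arm with a two-finger parallel gripper is mounted at the origin on a cart in front of the work surface, level with it; the furniture and walls round the work are solid. World frame = base frame: x ahead of the robot, y to its left, z up, the work surface at z = 0. Lengths are in mm, angles in degrees, forces in N, time in s.
With the tool pointing down it reaches from about 350 to 875 mm from the base axis. Payload 15.5 kg.
Tool frame: the origin (TCP) lies on the mounting face of the last link; the fingertips stand 173 mm ahead of it and the grasp point (between the pads) lies 155 mm ahead of it (arm.grip_point_offset is the distance from the TCP to the grasp point, in mm); z points along the fingers, y is the line along which they close (so a half turn about z gives the same grasp; the last joint's range is limited). The gripper opens to 85 mm and grips with 20 to 120 N. Pads are 22 mm wide; open, the fingers measure 114 mm over their backs; the gripper's body (76 mm by 85 mm) begins 54 mm behind the grasp point. The pads swing forward as they close: fully open they stand 13 mm farther back than shut.
Start: joints at [-68.554, 28.281, 77.091, -0, 74.628, -5.472], TCP at [282.944, -557.289, 404.677] pointing down, gripper open.
Joint ranges: [-166.48, 166.48], [-47.26, 123.95], [12.59, 153.08], [-70.14, 250.14], [6.76, 159.57], [-176.63, 176.63]. Speed limits (degrees/s): [108.29, 108.29, 147.25, 172.46, 172.46, 172.46].

INTERFACE

Orientations are given as a 3x3 rotation matrix whose columns are the frame's x, y, z axes.
In Python, from plant import arm gives the robot as it stands. The module is installed in compiled form; this text tells all that it offers.
- The arm moves only by the tool carry_out, never from a script. Its argument "deltas" is a list of rows, each a list of 5 numbers: the shift along the tool's x, y, z in mm, then the turn about the tool's z in degrees, then the closure, from 0 (fully open) to 1 (shut). In form: [[x, y, z, spin, claw], ...]. A call has 1 to 20 rows; each row shifts and turns the commanded pose from where the row before left it, along the tool's axes as they then stand; what a row does not reach is not made up. A row lasts 1/12 s, in which the tool goes at most 41.7 mm and 7.16 degrees, less where a joint would pass 70% of its speed; a pose out of reach is approached as far as the arm can. A call is refused whole if a number of a shift passes 41.7 or a number of a turn 7.16, either way. A call with a gripper value outside its range is refused whole. The fingers move at their own pace and stop on an object; the grip force is fixed at half the most. Time passes only in rows, so rows that do not move let the fingers close. It gives the time, the measured TCP pose, the force, the opening and the grip force at its end, in the units of the state.
- arm.sense(): the state, without advancing time (a new reading comes with each control period).
- arm.read_camera(name): name is "side" or "top" or "wrist"; returns the picture (384x512x3 uint8, blue, green, red); there is no depth.
- arm.calibration(name): a dict with "intrinsics" (3x3 intrinsics, pixels), "eye" and "rotation" of the camera in the world; the wrist camera has in their place "tool_from_camera" (4x4, takes a point from camera to tool coordinates, whose origin is the TCP and whose axes are the flange's). Camera axes: x right, y down, z forward; pixel columns grow to the right and rows downward; lengths in mm; the calibration is good to about 2 mm. A picture is of the moment at which its call begins: read the wrist's pose just before it. calibration takes no time and is no camera call.
- arm.close_job(): hands the job in; it is judged then, once.
Trained networks look in the newest picture that a camera, given by its name, has taken for a name from the list of things; names that differ only in an ending like _2 or _b are one class to them, and where a whole thing is asked for, a point or a joint stands for the part that bears it (a point fixed in the world has none). Each returns a list of dicts, best first, with "conf" (0 to 1); they miss things now and then, are a little off and sometimes report something else, mostly with a low value. They report only what shows in the picture. A call takes as long as a camera call. They do not tell look-alikes from the thing itself.
- arm.look_for(thing, camera): "xyz" ([x, y, z] in mm, in world coordinates, good to about 4 mm: the middle of the surface that is visible of it).
- arm.outline_of(thing, camera): "mask" (384x512 bool, what is visible of it).
- arm.spot_point(thing, camera): "xyz" ([x, y, z] in mm, in world coordinates, good to about 4 mm: a listed point, or the origin of a listed thing).
The state is a dict: "t": time; "joint_pos": joint angles; "qd": joint speeds; "effort": joint torques, N m; "eef_pos": TCP position; "eef_rot": TCP orientation; "contact_force": force on the tool from outside, world axes, zero at the start; "moment": the same for the moment, N m; "finger_gap": finger opening in mm; "finger_force": force on a finger pad.
Only numpy, scipy, OpenCV 4.12 (cv2) and the standard library are available. Lean on these libraries where they do the work, as an engineer would, in place of code of your own. Each camera call takes 0.05 s, during which the arm holds its last target. There are 200 camera calls.

## Working session

There is one attempt and no reset: what is moved stays moved. The work goes in short steps, Python scripts to look and compute and a tool call to move; the robot and the scene stay as the last step left them, time stands still between calls to the robot, and variables do not carry over. Pictures are saved under pics/ and viewed, at most 10 in all, crops included, and the job is handed in when it is done.

Besides the shell and the picture viewer there is one more tool, called as name([rows], argument=value, ...), one row to a line, values as JSON. carry_out: Moves the arm, as the interface text tells. Its arguments: {"type":"object","properties":{"deltas":{"type":"array"}},"required":["deltas"]}

```bash
mkdir -p pics; cat > h.py <<'E'
import numpy as np, cv2
from plant import arm
def pix(name,p):
    c=arm.calibration(name); K=np.array(c["intrinsics"]); R=np.array(c["rotation"]); e=np.array(c["eye"])
    q=R.T@(np.array(p)-e); q=K@q; return q[:2]/q[2]
def ray(name,uv,z):
    c=arm.calibration(name); K=np.array(c["intrinsics"]); R=np.array(c["rotation"]); e=np.array(c["eye"])
    d=R@np.linalg.inv(K)@np.array([uv[0],uv[1],1.]); return e+d*(z-e[2])/d[2]
E
python3 - <<'E'
from h import *
ims=[]
for n in("top","side"):
    im=arm.read_camera(n); cv2.imwrite(f"pics/{n}0.png",im); ims.append(im)
    c=arm.calibration(n); print(n,np.round(c["eye"]),np.round(c["rotation"],2).tolist())
    for t in("jar_low","cap","bar_mid","jar_tall"):
        for r in arm.spot_point(t,n): print(n,t,round(r["conf"],2),np.round(r["xyz"]),np.round(pix(n,r["xyz"])))
cv2.imwrite("pics/both.png",cv2.resize(np.hstack(ims),(800,300)))
print(np.round(arm.calibration("wrist")["tool_from_camera"],3)); print(np.round(arm.sense()["eef_rot"],3))
E
```

```text
top [329. -15. 965.] [[0.02, -0.99, 0.16], [-1.0, -0.02, 0.0], [0.0, -0.16, -0.99]]
top jar_low 0.86 [388. -21.  -1.] [261. 234.]
top jar_low 0.7 [527. -18.   4.] [261. 178.]
top jar_low 0.6 [ 487. -171.    1.] [322. 195.]
top jar_low 0.58 [ 350. -205.    3.] [336. 252.]
top cap 0.59 [ 494. -167.   95.] [327. 186.]
top bar_mid 0.76 [ 491. -166.  135.] [330. 184.]
top jar_tall 0.61 [502. 144.   1.] [196. 187.]
side [ 43. 586. 742.] [[-0.85, -0.35, 0.41], [-0.53, 0.57, -0.62], [-0.02, -0.74, -0.67]]
side jar_low 0.89 [ 496. -166.   -2.] [273. 175.]
side jar_low 0.68 [389. -21.   2.] [281. 226.]
side jar_low 0.64 [529. -15.   2.] [228. 205.]
side cap 0.86 [ 495. -166.   95.] [274. 144.]
side bar_mid 0.68 [ 493. -171.  138.] [276. 129.]
side jar_tall 0.56 [504. 145.  -2.] [194. 255.]
[[ 0.0000e+00 -9.5300e-01 -3.0200e-01  7.5309e+01]
 [ 1.0000e+00  0.0000e+00 -1.0000e-03  4.2000e-02]
 [ 1.0000e-03 -3.0200e-01  9.5300e-01  3.0702e+01]
 [ 0.0000e+00  0.0000e+00  0.0000e+00  1.0000e+00]]
[[ 0.892  0.453 -0.   ]
 [ 0.453 -0.892  0.   ]
 [ 0.    -0.    -1.   ]]
```

View pics/top0.png

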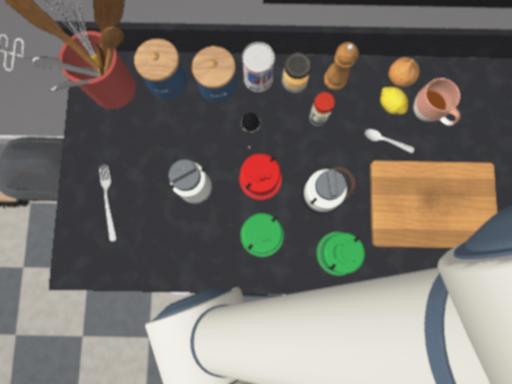

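View pics/side0.png

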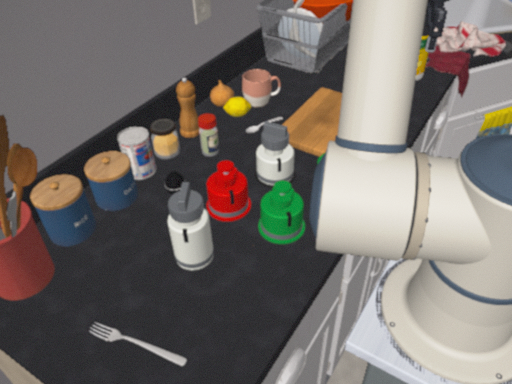

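Candidates in the top picture are the white jar at (327,190), the red one at (261,177), and the green ones at (262,235) and (341,254). The white one carries a grey cap at about 95 mm and is the low one, so it fits. The white jar at (190,180) is the tall one. I'll confirm with a wrist close-up.

carry_out([
  [26,-18,0,0,0],
  [26,-18,0,0,0],
  [26,-18,0,0,0],
  [26,-18,0,0,0],
  [26,-18,0,0,0],
  [26,-18,0,0,0],
  [26,-18,0,0,0],
  [26,-18,0,0,0],
  [26,-18,0,0,0],
  [26,-18,0,0,0],
  [26,-18,0,0,0],
  [26,-18,0,0,0],
  [26,-18,0,0,0],
  [26,-18,0,0,0],
  [0,0,0,0,0],
  [0,0,0,0,0],
])

```text
t: 1.83
eef_pos: [493.9, -166.5, 404.7]
eef_rot: [[0.89, 0.455, 0.0], [0.455, -0.89, -0.0], [0.0, 0.0, -1.0]]
contact_force: [-0.0, 0.1, 0.7]
finger_gap: 85.3
finger_force: 0.0
```

```bash
cat >> h.py <<'E'
def wcam(s):
    T=np.eye(4);T[:3,:3]=s["eef_rot"];T[:3,3]=s["eef_pos"]
    return T@np.array(arm.calibration("wrist")["tool_from_camera"]),np.array(arm.calibration("wrist")["intrinsics"])
def wray(C,K,uv,z):
    d=C[:3,:3]@np.linalg.inv(K)@np.array([uv[0],uv[1],1.]); return C[:3,3]+d*(z-C[2,3])/d[2]
E
python3 - <<'E'
from h import *
s=arm.sense(); im=arm.read_camera("wrist"); cv2.imwrite("pics/w0.png",im)
C,K=wcam(s); np.savez("w0.npz",C=C,K=K)
print(s["t"],np.round(s["eef_pos"],1),np.round(s["joint_pos"],1),np.round(s["eef_rot"],3).tolist(),s["contact_force"])
for t in("jar_low","cap","bar_mid"):
    for r in arm.spot_point(t,"wrist"):
        q=K@(C[:3,:3].T@(np.array(r["xyz"])-C[:3,3])); print(t,round(r["conf"],2),np.round(r["xyz"],1),np.round(q[:2]/q[2]))
cv2.imwrite("pics/w0b.png",cv2.resize(im,(800,600),interpolation=cv2.INTER_CUBIC))
E
```

```text
1.8333 [ 493.9 -166.5  404.7] [-25.2  20.   91.6   0.   68.4  37.7] [[0.89, 0.455, 0.0], [0.455, -0.89, -0.0], [0.0, 0.0, -1.0]] [-0.04411526  0.12908509  0.6806352 ]
jar_low 0.95 [ 5.271e+02 -1.450e+01  5.000e-01] [161.  82.]
jar_low 0.77 [389.6 -19.5  -5.1] [131. 174.]
jar_low 0.67 [ 489.2 -169.5   -3.6] [254. 160.]
jar_low 0.63 [ 343.9 -205.3   -5.3] [232. 249.]
bar_mid 0.61 [ 493.1 -168.7  136.2] [255. 188.]
```

View pics/w0b.png

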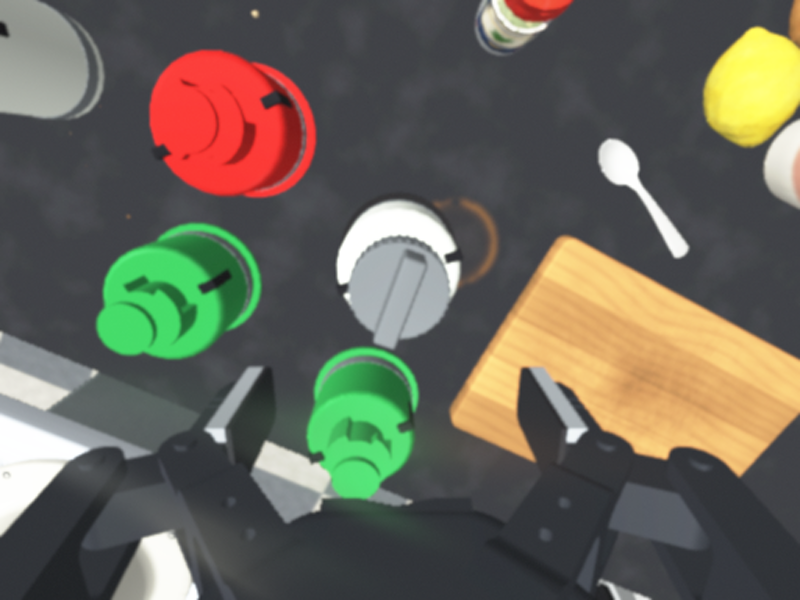

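The wrist view shows the white jar with its grey cap at (400,285). The bar runs from (415,254) to (386,344), and the ribs are at (452,257) and (343,290). This is the jar meant.

```bash
python3 - <<'E'
from h import *
d=np.load("w0.npz");C,K=d["C"],d["K"]
f=lambda u,v,z: wray(C,K,(u/1.5625,v/1.5625),z)
a,b=f(415,254,148),f(386,344,148); print("bar",a,b,(a+b)/2,np.linalg.norm(a-b),np.degrees(np.arctan2(*(a-b)[1::-1])))
a,b=f(452,257,75),f(343,290,75); print("ribs",a,b,(a+b)/2,np.linalg.norm(a-b),np.degrees(np.arctan2(*(a-b)[1::-1])))
R=C[:3,:3];print("tool",np.degrees(np.arctan2(arm.sense()["eef_rot"][1][0],arm.sense()["eef_rot"][0][0])))
cx=f(400,288,125);print("cap top",cx)
E
```

```text
bar [ 521.0603822  -164.64241492  148.        ] [ 465.29579085 -174.77665976  148.        ] [ 493.17808652 -169.70953734  148.        ] 56.67797250880053 10.300100489451761
ribs [ 518.49745597 -200.23047162   75.        ] [ 459.22705788 -139.92957595   75.        ] [ 488.86225692 -170.08002379   75.        ] 84.55281253613028 -45.49377822281834
tool 26.85563368968188
cap top [ 493.61798558 -169.73113628  125.        ]
```

```bash
python3 -c "
import cv2
im=cv2.imread('pics/w0.png')[110:240,190:320];cv2.imwrite('pics/w0c.png',cv2.resize(im,(600,600),interpolation=cv2.INTER_CUBIC))"
```

```text
(no output)
```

View pics/w0c.png

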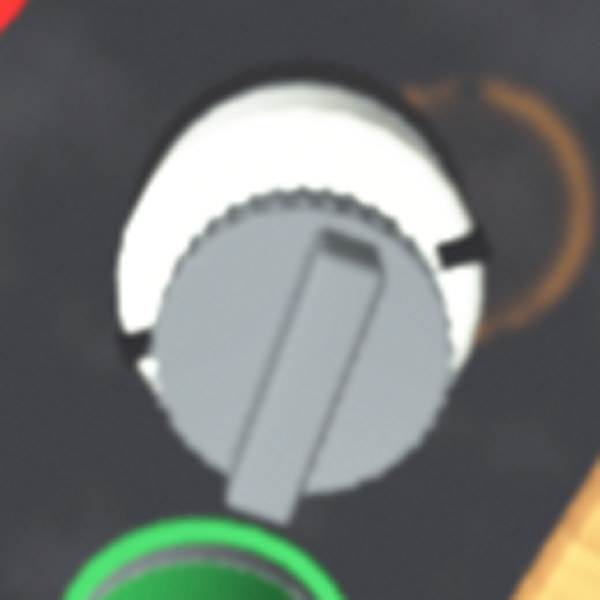

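```bash
python3 - <<'E'
from h import *
d=np.load("w0.npz");C,K=d["C"],d["K"]
f=lambda u,v,z: wray(C,K,(190+u/4.615,110+v/4.615),z)
ang=lambda a,b:np.degrees(np.arctan2((a-b)[1],(a-b)[0]))
a,b=f(348,264,148),f(258,512,148); print("bar",a,b,(a+b)/2,np.linalg.norm(a-b),ang(a,b))
c=(a+b)/2; c[2]=75
for p in [(462,250),(137,347)]:
    r=f(*p,75); print("rib",r,np.linalg.norm((r-c)[:2]),ang(r,c))
E
```

```text
bar [ 517.353382   -166.41458081  148.        ] [ 464.11179362 -174.19784977  148.        ] [ 490.73258781 -170.30621529  148.        ] 53.80749026063557 8.317028661409775
rib [ 519.24283719 -200.89534462   75.        ] 41.815417646416236 -47.01460588925196
rib [ 459.77265686 -139.89003999   75.        ] 43.40116408797064 135.50759310533047
```

carry_out([
  [-3.7,2,0,0,0],
  [0,0,0,6.2,0],
  [0,0,10,6.2,0],
  [0,0,20,6.1,0],
  [0,0,20,0,0],
  [0,0,20,0,0],
  [0,0,16,0,0],
  [0,0,10,0,0],
  [0,0,6,0,0],
  [0,0,0,0,0],
  [0,0,0,0,0],
])

```text
t: 2.95
eef_pos: [491.1, -171.6, 303.1]
eef_rot: [[0.989, 0.146, 0.0], [0.146, -0.989, -0.0], [0.0, 0.0, -1.0]]
contact_force: [0.3, -0.2, 0.7]
finger_gap: 85.4
finger_force: 0.0
```

```bash
python3 - <<'E'
from h import *
im=arm.read_camera("wrist"); cv2.imwrite("pics/w1.png",cv2.resize(im,(800,600)))
print(np.round(arm.sense()["eef_pos"],1))
E
```

```text
[ 491.2 -171.6  303.4]
```

View pics/w1.png

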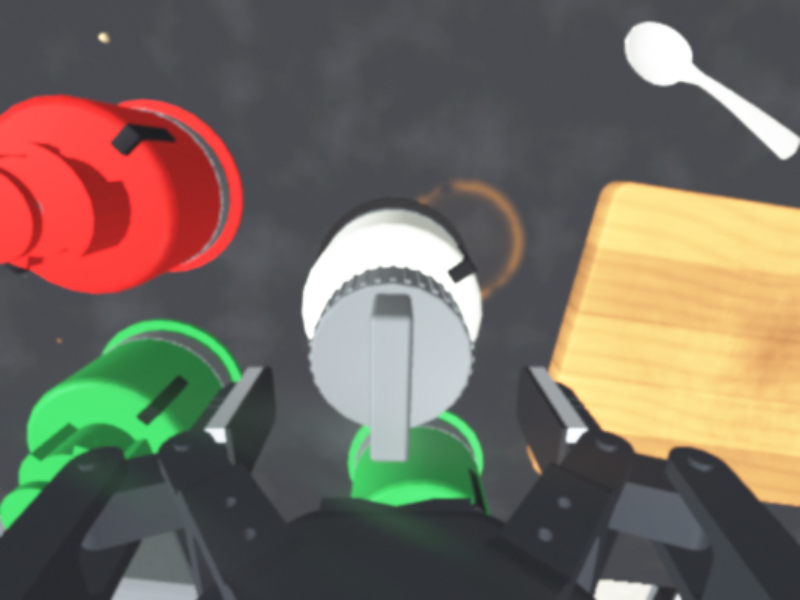

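The wrist view shows the bar at columns 371–411 (middle 391), parallel to the pads. The finger middle is at about 400, so I'll shift about 2.5 mm towards −y and close.

carry_out([
  [0,-2.5,0.5,0,0],
  [0,0,0,0,0.5],
  [0,0,0,0,1],
  [0,0,0,0,1],
  [0,0,0,0,1],
  [0,0,0,0,1],
  [0,0,0,0,1],
  [0,0,0,0,1],
  [0,0,0,0,1],
  [0,0,0,0,1],
  [0,0,0,0,1],
  [0,0,0,0,1],
])

```text
t: 4.0
eef_pos: [490.7, -168.9, 302.3]
eef_rot: [[0.989, 0.146, 0.0], [0.146, -0.989, -0.0], [0.0, 0.0, -1.0]]
contact_force: [-0.5, -2.3, 1.8]
finger_gap: 12.6
finger_force: 60.6
```

carry_out([
  [0,0,3,0,1],
  [0,0,3,0,1],
  [0,0,3,0,1],
  [0,0,3,0,1],
  [0,0,2.5,0,1],
  [0,0,0,0,1],
  [0,0,0,0,1],
])

```text
t: 4.58
eef_pos: [490.8, -168.9, 287.4]
eef_rot: [[0.989, 0.146, 0.0], [0.146, -0.989, -0.0], [0.0, 0.0, -1.0]]
contact_force: [0.4, -4.0, 1.9]
finger_gap: 12.8
finger_force: 60.6
```

```bash
python3 - <<'E'
from h import *
im=arm.read_camera("wrist"); cv2.imwrite("pics/w2.png",cv2.resize(im,(800,600)))
print(np.round(arm.sense()["contact_force"],1))
E
```

```text
[ 1.4 -4.6  0.8]
```

View pics/w2.png

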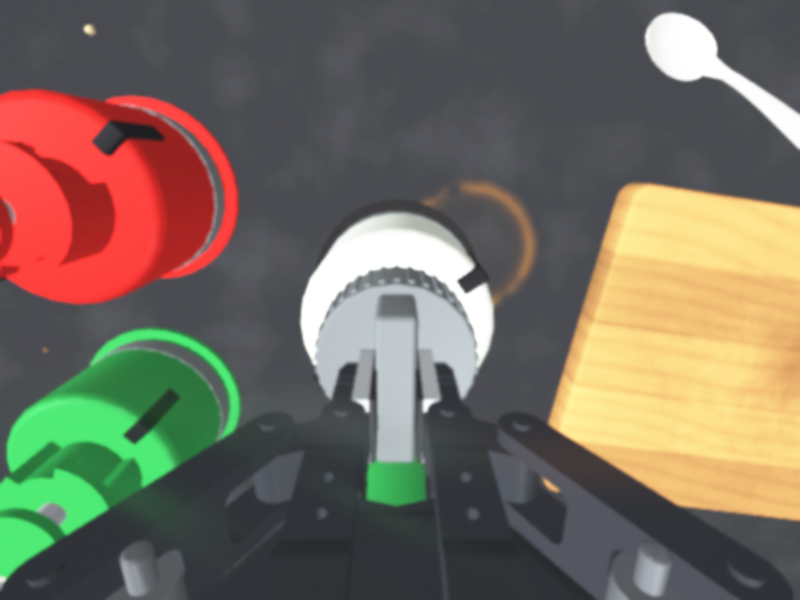

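The cap went down with the grip: its apparent width stayed at 164 px while the jar's shoulder grew. Next I turn it clockwise.

carry_out([
  [0,0,0,5,1],
  [0,0,0,5,1],
  [0,0,0,5,1],
  [0,0,0,5,1],
  [0,0,0,5,1],
  [0,0,0,0,1],
])

```text
t: 5.13
eef_pos: [490.6, -168.6, 287.7]
eef_rot: [[0.957, -0.291, 0.0], [-0.291, -0.957, 0.0], [-0.0, -0.0, -1.0]]
contact_force: [0.1, 0.2, 6.4]
finger_gap: 12.9
finger_force: 61.2
```

carry_out([
  [0,0,0,5,1],
  [0,0,0,5,1],
  [0,0,0,5,1],
  [0,0,0,5,1],
  [0,0,0,5,1],
  [0,0,0,5,1],
  [0,0,0,1.5,1],
  [0,0,0,0,1],
  [0,0,0,0,1],
])

```text
t: 5.88
eef_pos: [490.8, -168.5, 287.7]
eef_rot: [[0.668, -0.744, 0.0], [-0.744, -0.668, 0.001], [-0.0, -0.001, -1.0]]
contact_force: [1.2, 1.7, 7.2]
finger_gap: 13.1
finger_force: 61.2
```

```bash
python3 - <<'E'
from h import *
s=arm.sense();print(np.round(s["moment"],2),np.degrees(np.arctan2(s["eef_rot"][1][0],s["eef_rot"][0][0])))
im=arm.read_camera("wrist"); cv2.imwrite("pics/w3.png",cv2.resize(im,(800,600)))
E
```

```text
[ 0.39 -0.31 -0.1 ] -48.10717636515718
```

View pics/w3.png

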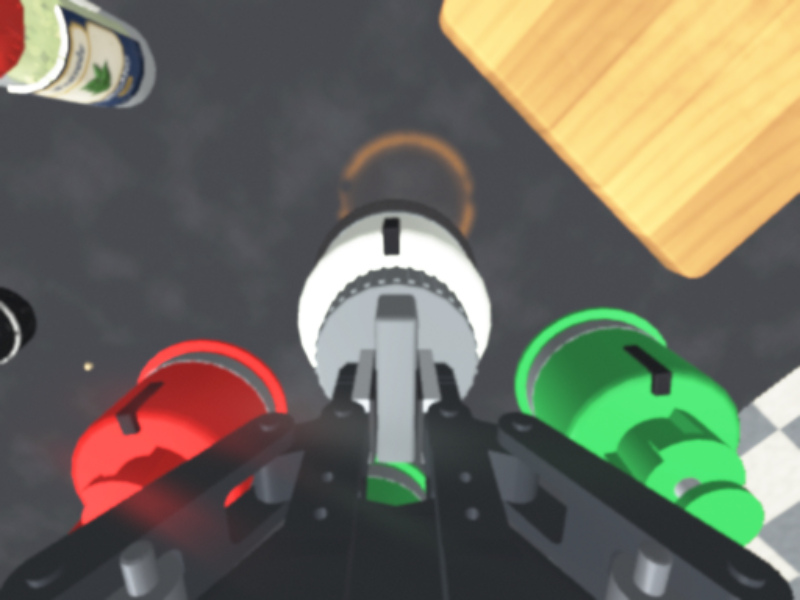

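The bar (column 396) points at the rib (column 392). Now I let it come up.

carry_out([
  [0,0,-2,0,1],
  [0,0,-2,0,1],
  [0,0,-2,0,1],
  [0,0,-1.5,0,1],
  [0,0,0,0,1],
  [0,0,0,0,1],
])

```text
t: 6.43
eef_pos: [490.7, -168.5, 295.4]
eef_rot: [[0.668, -0.744, 0.0], [-0.744, -0.668, 0.0], [-0.0, -0.0, -1.0]]
contact_force: [1.1, 5.2, 5.6]
finger_gap: 12.5
finger_force: 61.2
```

carry_out([
  [0,0,-0.5,0,1],
  [0,0,0,0,0.8],
  [0,0,0,0,0.4],
  [0,0,0,0,0],
  [0,0,0,0,0],
  [0,0,0,0,0],
  [0,0,0,0,0],
  [0,0,0,0,0],
  [0,0,-10,0,0],
  [0,0,-20,0,0],
  [0,0,-30,0,0],
  [0,0,-30,0,0],
  [0,0,-20,0,0],
  [0,0,0,0,0],
])

```text
t: 7.6
eef_pos: [491.3, -169.1, 410.5]
eef_rot: [[0.668, -0.744, 0.006], [-0.744, -0.668, -0.003], [0.006, -0.003, -1.0]]
contact_force: [0.3, 0.2, 0.6]
finger_gap: 85.5
finger_force: 0.0
```

```bash
python3 - <<'E'
from h import *
s=arm.sense();C,K=wcam(s);np.savez("w4.npz",C=C,K=K)
im=arm.read_camera("wrist"); cv2.imwrite("pics/w4.png",cv2.resize(im,(800,600)))
for t in("cap","bar_mid","jar_low"):
  for n in("wrist","side"):
    if n=="side" and t=="cap": arm.read_camera(n)
    print(t,n,[(round(r["conf"],2),np.round(r["xyz"],1).tolist()) for r in arm.spot_point(t,n)])
print(s["contact_force"],s["finger_gap"],s["t"])
E
```

```text
cap wrist [(0.85, [491.5, -166.8, 87.7])]
cap side []
bar_mid wrist [(0.93, [495.0, -167.9, 128.2])]
bar_mid side [(0.69, [489.1, -168.6, 130.0])]
jar_low wrist [(0.78, [348.8, -205.7, -2.9]), (0.65, [528.4, -15.7, 2.6]), (0.6, [489.9, -170.5, -3.3]), (0.57, [389.8, -21.9, -3.6])]
jar_low side [(0.96, [528.5, -16.3, -2.3]), (0.72, [385.7, -20.6, -3.0]), (0.69, [346.7, -209.1, -0.9]), (0.58, [490.4, -170.9, 128.9])]
[0.31843219 0.19256279 0.63583053] 85.5224497953759 7.6
```

View pics/w4.png

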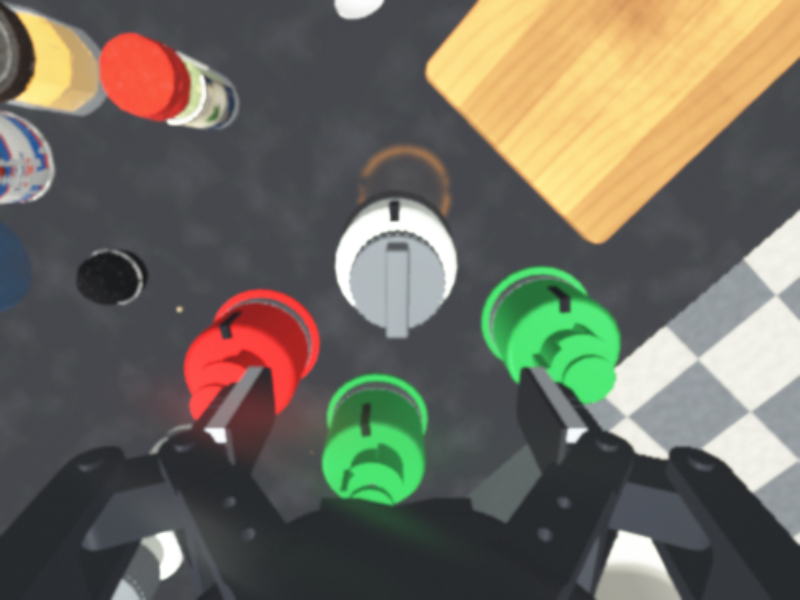

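The bar points at the rib at (395,210). The cap's rim is at about 88–90 mm, which is the locked height, and it is centred with nothing touching it. I'm handing it in.

```bash
python3 -c "
from plant import arm
print(arm.close_job())"
```

```text
the job is handed in; nothing more can be done
None
```

The cap is locked on the low jar: its bar points at the ribs, its rim is at about 88–90 mm, and the gripper has let go. The job is handed in (verdict not shown), and I never moved near the taller jar.

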